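# Tuck the flashing under the lapped roof tile

### The job

On the tile-repair bench, pick up the aluminium flashing and slide its thin front edge under the open front edge of the loose lapped tile on the roof sample board, until about 3.5 cm of the flashing is covered along its whole front edge; do not lift or shift the tile, and leave the bowl, bottle and cup alone. Then press the flashing flat on the board with a push of about one kilogram, and finish while still holding it pressed down like that, without letting go.

Things in the scene. Friction and masses are not known exactly. Their poses are not given: they have to be found in the camera images.
- panel: Roof sample board, fixed: plywood 260 (x) x 260 (y) x 18 mm thick. Origin: centre of its underside, on the bench; z up; -x side towards the robot, the flashing goes under the tile along +x. Bare flat top (18 mm above the bench) from x = -130 to 0 mm; behind x = 0 the loose tile lies on battens. A fixed upper tile (top 50 mm above the bench) laps over the loose one's rear, from x = 75 mm.
- lap_tile: Loose lapped clay tile, dark grey, flat, 110 (x) x 230 (y) x 10 mm, 0.6 kg, resting by its weight alone on the battens of the board, its underside 28 mm above the bench. Origin: centre of its underside; axes parallel to the board's at the start. It must stay where it is, neither lifted nor shifted.
- tile_front (a point): Middle of the lower front (-x) edge of the loose tile, at board x = 0, y = 0, 10 mm above the board's top. The pocket under the tile is open only to -x: 10 mm high, 190 mm wide (side battens with inner faces at board y = +-95 mm), 92 mm deep to the rear batten.
- flashing: Loose aluminium flashing, 0.15 kg (varies by a third), starts flat on the bench: blade 90 (x) x 140 (y) x 4 mm, with a stiff upstand along the whole rear (-x) edge, 8 mm thick (x), top 40 mm above the blade's underside. Origin: centre of the blade's underside; x points from upstand to thin front edge, z up. 3.5 cm is covered when the origin is 10 mm short (-x) of the tile's front edge.
- upstand (a point): Grip point in the middle of the flashing's upstand, 27 mm above the blade's underside and 41 mm behind (-x) the flashing's origin. Pinch it across its 8 mm thickness (flashing x) from above.
- edge_left (a point): Left (+y) lower corner of the blade's thin front edge: 45 mm ahead of and 70 mm left of the flashing's origin.
- edge_right (a point): Right (-y) lower corner of the blade's thin front edge: 45 mm ahead of and 70 mm right of the flashing's origin.
- bowl: Pale green ceramic bowl, 120 mm across, 58 mm high, standing to the right of the work; origin centre of its foot. Leave it alone.
- bottle: Clear plastic bottle with a red cap, 60 mm across, 150 mm high; origin centre of its foot. Leave it alone.
- cup: White paper cup, 60 mm across, 60 mm high; origin centre of its foot. Leave it alone.
There are look-alikes about, which are no part of the job. There is more than one size of the flashing; the one meant has the size given above.

How it is judged:
By the outcome, as a careful person would: the job done as asked, in the order asked, and still so for the second after the job is handed in, while the arm keeps its last pose, push and grip.
It also fails if it takes over 43 s, if anything falls off the work surface, if the arm or the gripper's body presses on something with over 40 N, if the wrist force passes 120 N, or if a joint passes its speed limit or range.

### The arm

A 6-joint arm with a two-finger parallel gripper is mounted at the origin on the work surface. World frame = base frame: x ahead of the robot, y to its left, z up, the work surface at z = 0. Lengths are in m, angles in degrees, forces in N, time in s.
With the tool pointing down it reaches from about 0.25 to 0.725 m from the base axis. Payload 9.7 kg.
Tool frame: the origin (TCP) lies on the centre line of the jaws, within the pads' length; the fingertips stand 19 mm ahead of it and the grasp point (between the pads) is the TCP; z points along the fingers, y is the direction in which the jaws open and shut (so a half turn about z gives the same grasp; the last joint's range is limited). The gripper opens to 85 mm and grips with 20 to 120 N. Pads are 22 mm wide; open, the fingers measure 114 mm over their backs; the gripper's body (76 mm by 85 mm) begins 54 mm behind the grasp point. The pads swing forward as they close: fully open they stand 13 mm farther back than shut.
Start: joints at [73.51, 4.979, 10.078, 95.1, 0, 90], TCP at [0.156, 0.527, 0.25] pointing down, gripper open.
Joint ranges: [-179.16, 179.16], [-48.56, 103.87], [-65.8, 70.77], [-126.05, 130.52], [-82.76, 87.17], [-180, 180]. Speed limits (degrees/s): [127.2, 127.2, 147.25, 180, 180, 180].

### API

Orientations are given as [roll, pitch, yaw] about the fixed x, y, z axes, in that order (R = Rz(yaw) Ry(pitch) Rx(roll)).
In Python, from workcell import bot gives the robot as it stands.
- The arm moves only by the tool servo_tool, never from a script. Its argument "motion" is a list that holds one entry, the list of rows, each a list of 6 numbers: the shift along the tool's x, y, z in mm, then the turn, a rotation vector about the tool's x, y, z in rad. A call has 1 to 5 rows; each row shifts and turns the commanded pose from where the row before left it, along the tool's axes as they then stand; what a row does not reach is not made up. A row lasts 1/10 s, in which the tool goes at most 50 mm and 8.59 degrees, less where a joint would pass 70% of its speed; a pose out of reach is approached as far as the arm can. A call is refused whole if a number of a shift passes 50 or a number of a turn 0.15, either way. A call with a gripper value outside its range is refused whole. "gripper" is the finger opening in mm, from 0 to 85.4, set as the call begins (left out, the last holds). The fingers move at their own pace and stop on an object; "newtons" is the grip in N (left out, the last holds). Time passes only in rows, so rows that do not move let the fingers close. It gives the time, the measured TCP pose, the force and the opening at its end, in the units of the state.
- bot.get_obs(): the state, without advancing time (a new reading comes with each control period).
- bot.camera(name): name is "scene" or "top"; returns a dict with "color" (384x512x3 uint8, red, green, blue), "fx", "fy", "cx", "cy" (pixels), "R" (3x3) and "t" (3): a world point X has camera coordinates R X + t. Camera axes: x right, y down, z forward; pixel columns grow to the right and rows downward; lengths in m; the calibration is good to about 2 mm. A picture is of the moment at which its call begins. There is no depth.
- bot.job_done(): hands the job in, once; it reports no verdict.
Trained networks look in a picture, given as the dict that the camera call returned (one of the last four; its "shot" number tells which), for a name from the list of things; names that differ only in an ending like _2 or _b are one class to them, and where a whole thing is asked for, a point or a joint stands for the part that bears it (a point fixed in the world has none). Each returns a list of dicts, best first, with "confidence" (0 to 1); they miss things now and then, are a little off and sometimes report something else, mostly with a low value. They report only what shows in the picture. A call takes as long as a camera call. They do not tell look-alikes from the thing itself.
- bot.look_for(picture, label): "rect" ([left, top, width, height] in pixels, round what is visible of it).
The state is a dict: "time": time; "q": joint angles; "qd": joint speeds; "joint_efforts": joint torques, N m; "ee_pos": TCP position; "tcp_rot": TCP orientation; "wrist_force": force on the tool from outside, world axes, zero at the start; "torque": the same for the moment, N m; "opening": finger opening in m.
Only numpy, scipy, OpenCV 4.12 (cv2) and the standard library are available. Lean on these libraries where they do the work, as an engineer would, in place of code of your own. Each camera call takes 0.05 s, during which the arm holds its last target.

## Working session

There is one attempt and no reset: what is moved stays moved. The work goes in short steps, Python scripts to look and compute and a tool call to move; the robot and the scene stay as the last step left them, time stands still between calls to the robot, and variables do not carry over. Pictures are saved under pics/ and viewed, and the job is handed in when it is done.

Besides the shell and the picture viewer there is one more tool, called after "Call:" in YAML: its name, and indented under it one key for each argument. servo_tool: Moves the arm, as the interface text tells. Its arguments: {"type":"object","properties":{"motion":{"type":"array","items":{"type":"array","items":{"type":"array","items":{"type":"number"}}}},"gripper":{"type":"number"},"newtons":{"type":"number"}},"required":["motion"]}

```bash
ls; mkdir -p pics
python3 - <<'E'
from workcell import bot
import cv2
o=bot.get_obs();print(o)
for n in ["scene","top"]:
    p=bot.camera(n);cv2.imwrite(f"pics/{n}0.png",cv2.cvtColor(p["color"],cv2.COLOR_RGB2BGR))
    print(n,p["fx"],p["fy"],p["cx"],p["cy"],p["R"],p["t"])
    for l in ["panel","lap_tile","flashing","bowl","bottle","cup","upstand"]:
        try: print(l,[(r["rect"],round(r["confidence"],2)) for r in bot.look_for(p,l)])
        except Exception as e: print(l,e)
E
```

```text
pics
{'time': 0.0, 'q': array([ 7.35105586e+01,  5.01246278e+00,  1.00343810e+01,  9.50998819e+01,
       -1.44747873e-04,  8.99985987e+01]), 'qd': array([-0.0176988 ,  0.05741012, -0.07156482,  0.13971895,  0.02971223,
       -0.02483024]), 'joint_efforts': array([ 2.51786259e-03, -5.20390141e+01,  4.64802647e+01,  1.63700979e-02,
        1.28324236e-04,  1.02081935e-05]), 'ee_pos': array([0.15605378, 0.52718311, 0.24956933]), 'tcp_rot': array([-1.79922036e+02,  1.42840914e-04,  1.63511960e+02]), 'wrist_force': array([ 0.31469215, -0.00060028,  0.3354533 ]), 'torque': array([-0.02830834,  0.01026732, -0.00280095]), 'opening': 0.0850338660971918}
scene 425.34034855167573 425.34034855167573 252.5678403057173 191.64542177886352 [[-0.75310292  0.65746036  0.02412197]
 [ 0.37454002  0.45859215 -0.80586166]
 [-0.54088424 -0.59786212 -0.5916123 ]] [ 0.49197778 -0.1767174   1.71457282]
panel [([239.6, 195.3, 125.2, 79.9], 0.73), ([210.3, 213.2, 19.8, 26.9], 0.71)]
lap_tile [([216.2, 159.3, 48.7, 32.7], 0.68), ([262.4, 204.0, 64.6, 59.0], 0.62)]
flashing [([160.8, 126.4, 32.1, 25.3], 0.7), (
[... 226 characters left out ...]
, 32.6], 0.92), ([193.9, 186.3, 20.2, 21.1], 0.82)]
top 414.23320454214047 414.23320454214047 249.31513890535217 193.28693065194008 [[ 0.00542707 -0.99997117  0.00531058]
 [-0.99439052 -0.00595761 -0.10560302]
 [ 0.10563161 -0.00470768 -0.99439419]] [-0.02915987  0.6467844   1.30068218]
panel [([144.5, 164.2, 96.7, 87.7], 0.76), ([273.6, 206.8, 45.6, 31.2], 0.25)]
lap_tile [([160.3, 183.8, 69.2, 27.8], 0.7)]
flashing [([271.9, 205.8, 47.9, 34.0], 0.61), ([276.9, 160.7, 29.9, 25.1], 0.59)]
bowl [([384.3, 188.4, 31.3, 37.2], 0.63)]
bottle [([83.4, 207.9, 27.8, 17.1], 0.64)]
cup [([226.5, 137.7, 17.0, 22.0], 0.64)]
upstand [([269.9, 207.5, 47.3, 30.5], 0.97), ([275.6, 158.8, 32.9, 33.0], 0.92)]
```

Run:
```python
import cv2
a=cv2.imread("pics/top0.png");cv2.imwrite("pics/top0z.png",cv2.resize(a[130:270,70:430],None,fx=2.2,fy=2.2,interpolation=cv2.INTER_CUBIC))
a=cv2.imread("pics/scene0.png");cv2.imwrite("pics/scene0z.png",cv2.resize(a[100:310,140:420],None,fx=2.8,fy=2.8,interpolation=cv2.INTER_CUBIC))
```

```text
(no output)
```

View pics/top0z.png

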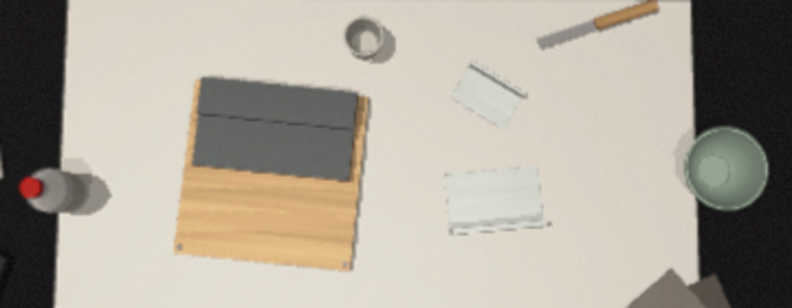

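View pics/scene0z.png

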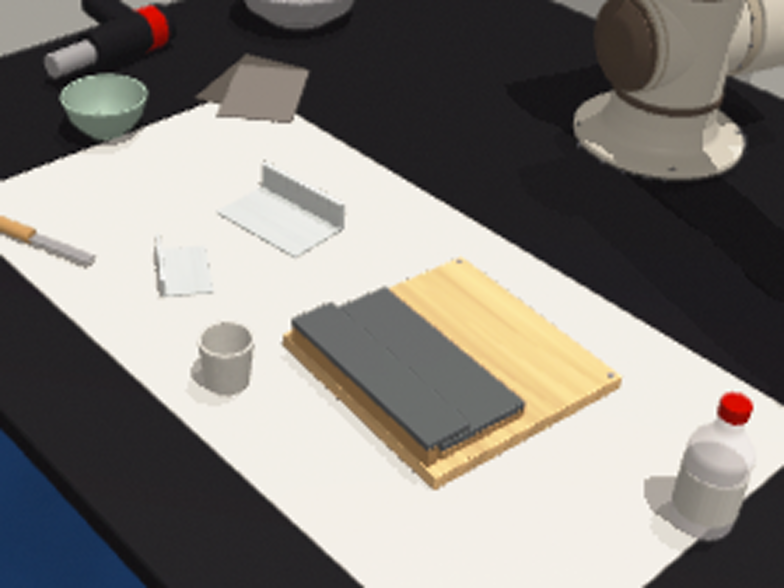

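The larger L-shaped piece (top px ~272-320, 205-238) has the upstand on the robot side. The board lies left of it, with the tile's front edge at row ~210. Next I zoom in for corner pixels.

Run:
```python
import cv2
def z(src,x,y,w,h,f,out):
    a=cv2.imread(src)[y:y+h,x:x+w];b=cv2.resize(a,None,fx=f,fy=f,interpolation=cv2.INTER_CUBIC)
    for i in range(0,w,10): cv2.line(b,(i*f,0),(i*f,6 if i%50 else 14),(0,0,255),1);cv2.putText(b,str(x+i),(i*f,22),0,.35,(0,0,255))
    for i in range(0,h,10): cv2.line(b,(0,i*f),(6,i*f),(0,0,255),1);cv2.putText(b,str(y+i),(8,i*f+4),0,.35,(0,0,255))
    cv2.imwrite(out,b)
z("pics/top0.png",140,155,110,105,5,"pics/z1.png")
z("pics/top0.png",260,190,70,60,9,"pics/z2.png")
z("pics/scene0.png",210,150,60,50,10,"pics/z3.png")
z("pics/scene0.png",235,185,135,95,5,"pics/z4.png")
```

```text
(no output)
```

View pics/z1.png

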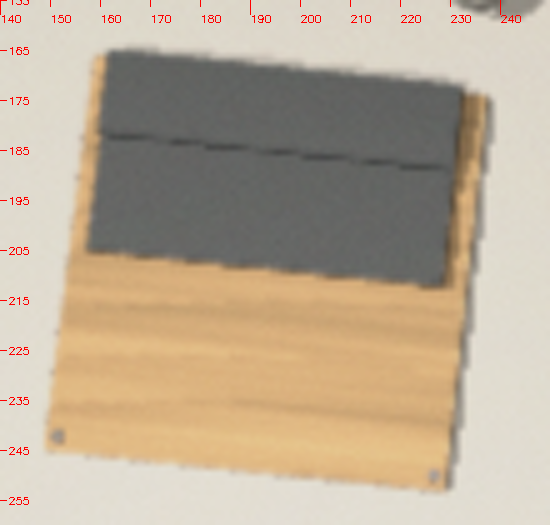

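View pics/z2.png

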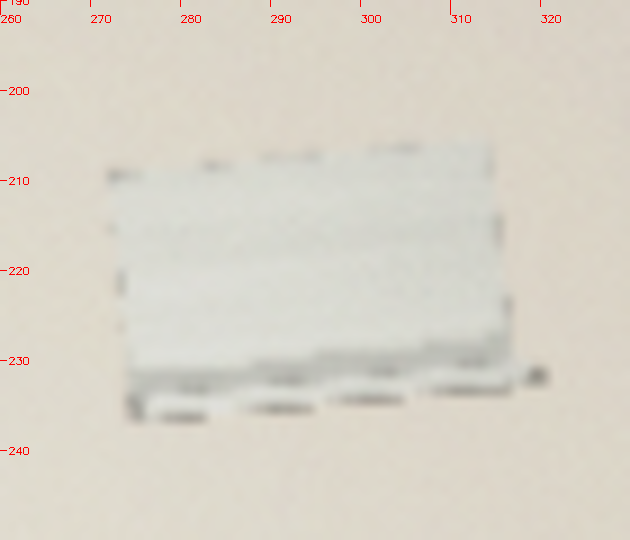

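View pics/z3.png

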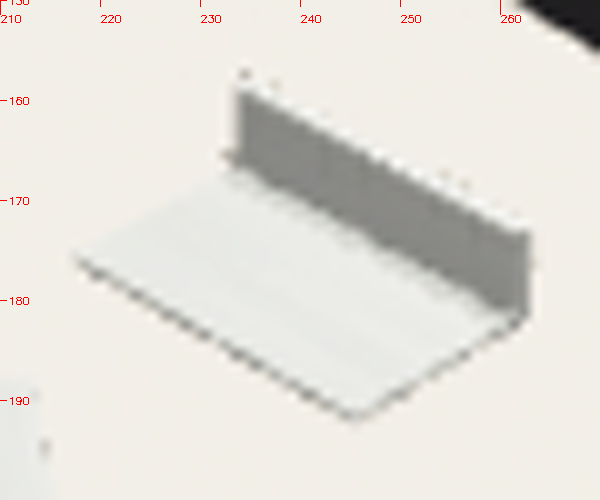

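View pics/z4.png

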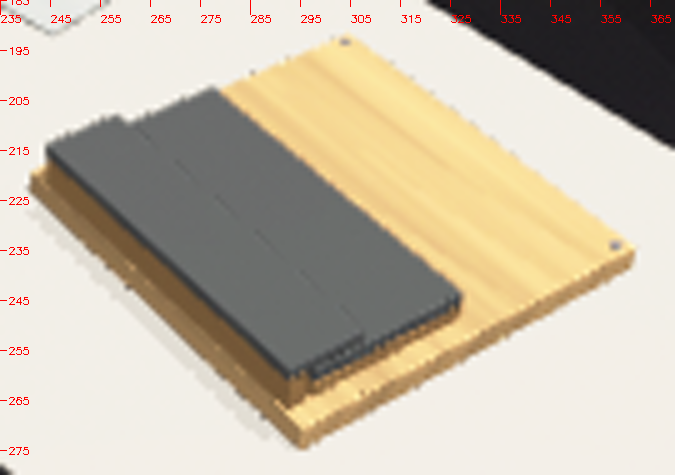

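```bash
cat > h.py <<'E'
import numpy as np
from scipy.optimize import least_squares
C={"scene":dict(f=425.3403,c=(252.5678,191.6454),R=np.array([[-0.75310292,0.65746036,0.02412197],[0.37454002,0.45859215,-0.80586166],[-0.54088424,-0.59786212,-0.5916123]]),t=np.array([0.49197778,-0.1767174,1.71457282])),
"top":dict(f=414.2332,c=(249.3151,193.2869),R=np.array([[0.00542707,-0.99997117,0.00531058],[-0.99439052,-0.00595761,-0.10560302],[0.10563161,-0.00470768,-0.99439419]]),t=np.array([-0.02915987,0.6467844,1.30068218]))}
def proj(n,X):
    c=C[n];q=np.asarray(X)@c["R"].T+c["t"];return q[...,:2]/q[...,2:]*c["f"]+c["c"]
def world(p,X,z0=0):
    c,s=np.cos(p[2]),np.sin(p[2]);X=np.asarray(X)/1000
    return np.stack([p[0]+c*X[:,0]-s*X[:,1],p[1]+s*X[:,0]+c*X[:,1],X[:,2]+z0],1)
def fit(obs,p0,z0=0):
    def r(p): return np.concatenate([(proj(n,world(p,[o[0] for o in L],z0))-np.array([o[1] for o in L])).ravel() for n,L in obs.items()])
    s=least_squares(r,p0,loss="soft_l1");return s.x,r(s.x).reshape(-1,2)
E
python3 - <<'E'
from h import *
B={"top":[((-130,130,18),(149.2,245)),((-130,-130,18),(229,253)),((0,115,38),(157,205.5)),((0,-115,38),(229,212.5))],
"scene":[((-130,130,18),(361.7,235)),((-130,-130,18),(303,192.5)),((130,130,18),(294.5,271)),((0,115,38),(327,244)),((0,-115,38),(277.5,202.5))]}
F={"top":[((45,70,4),(272,209.5)),((45,-70,4),(314,205.5)),((-45,70,40),(274.5,236.5)),((-45,-70,40),(316.5,233.5))],
"scene":[((45,70,0),(245.5,191.7)),((45,-70,2),(217.3,176)),((-37,70,40),(262,173)),((-37,-70,40),(234,159)),((-45,70,0),(262.5,182.5))]}
for nm,o,p0 in [("B",B,[.5,.1,0]),("F",F,[.5,-.1,0])]:
    for k in ["both","top","scene"]:
        oo=o if k=="both" else {k:o[k]}
        p,r=fit(oo,p0);print(nm,k,p[:2].round(4),np.degrees(p[2]).round(2),np.abs(r).max().round(2))
        if k=="both":print(r.round(1).tolist())
E
```

```text
B both [0.5986 0.1554] -5.6 1.59
[[-0.6, -0.7], [-0.0, -0.4], [0.0, -1.3], [-0.6, -0.9], [0.1, -1.1], [1.2, -1.6], [0.4, -0.7], [0.3, -1.1], [-0.5, -1.0]]
B top [0.5959 0.1547] -5.38 0.38
B scene [0.6026 0.1579] -5.57 0.93
F both [ 0.5603 -0.1724] 4.78 1.93
[[-0.5, -0.7], [-0.1, 0.0], [0.1, -0.2], [1.9, -0.7], [-0.1, 0.6], [0.5, -0.8], [0.3, 0.3], [0.2, -1.1], [0.9, -0.7]]
F top [ 0.559  -0.1717] 4.4 1.65
F scene [ 0.5627 -0.1716] 5.55 0.98
```

Call:
servo_tool:
  motion:
    - [[0, 0, 0, 0, 0, 0.149], [0, 0, 0, 0, 0, 0.149], [0, 0, 0, 0, 0, 0.149], [0, 0, 0, 0, 0, 0.149], [0, 0, 0, 0, 0, 0.149]]
  gripper: 50
  newtons: 60

```text
time: 1.3
ee_pos: [0.1561, 0.5274, 0.2503]
tcp_rot: [180.0, -0.0, 120.5]
wrist_force: [-0.6, -0.0, -0.6]
opening: 0.0499
```

Call:
servo_tool:
  motion:
    - [[0, 0, 0, 0, 0, 0.149], [0, 0, 0, 0, 0, 0.149], [0, 0, 0, 0, 0, 0.149], [-40, 16, 0, 0, 0, 0], [-45, 18, 0, 0, 0, 0]]

```text
time: 1.8
ee_pos: [0.1976, 0.4455, 0.2494]
tcp_rot: [-180.0, 0.1, 95.3]
wrist_force: [1.3, -0.0, 1.0]
opening: 0.0502
```

Call:
servo_tool:
  motion:
    - [[-45, 18, 0, 0, 0, 0], [-45, 18, 0, 0, 0, 0], [-45, 18, 0, 0, 0, 0], [-45, 18, 0, 0, 0, 0], [-45, 18, 0, 0, 0, 0]]

```text
time: 2.3
ee_pos: [0.3081, 0.2282, 0.2505]
tcp_rot: [179.9, -0.0, 95.2]
wrist_force: [1.4, 1.0, -0.0]
opening: 0.0498
```

Call:
servo_tool:
  motion:
    - [[-45, 18, 0, 0, 0, 0], [-45, 18, 0, 0, 0, 0], [-45, 18, 0, 0, 0, 0], [-45, 18, 0, 0, 0, 0], [-45, 18, 0, 0, 0, 0]]

```text
time: 2.8
ee_pos: [0.4183, 0.0119, 0.2506]
tcp_rot: [179.9, -0.0, 95.2]
wrist_force: [1.1, 0.5, 0.1]
opening: 0.0502
```

Call:
servo_tool:
  motion:
    - [[-44, 18, 0, 0, 0, 0], [-44, 18, 0, 0, 0, 0], [-44, 18, 0, 0, 0, 0], [-44, 18, 0, 0, 0, 0], [-20, 14, 0, 0, 0, 0]]

```text
time: 3.3
ee_pos: [0.522, -0.1767, 0.2497]
tcp_rot: [-180.0, 0.0, 95.1]
wrist_force: [-0.1, 1.0, 0.6]
opening: 0.0499
```

Call:
servo_tool:
  motion:
    - [[0, 0, 50, 0, 0, 0], [0, 0, 50, 0, 0, 0], [0, 0, 30, 0, 0, 0], [0, 0, 0, 0, 0, 0], [0, 0, 0, 0, 0, 0]]

```text
time: 3.8
ee_pos: [0.5214, -0.1733, 0.1213]
tcp_rot: [180.0, 0.0, 95.2]
wrist_force: [0.4, 0.6, 1.0]
opening: 0.0496
```

```bash
cat >> h.py <<'E'
def shot(n,tag,box,f):
    from workcell import bot
    import cv2
    p=bot.camera(n);a=cv2.cvtColor(p["color"],cv2.COLOR_RGB2BGR);cv2.imwrite(f"pics/{tag}_full.png",a)
    x,y,w,h=box;b=cv2.resize(a[y:y+h,x:x+w],None,fx=f,fy=f,interpolation=cv2.INTER_CUBIC)
    for i in range(0,w,10): cv2.putText(b,str(x+i),(i*f,10),0,.33,(0,0,255));cv2.line(b,(i*f,12),(i*f,18),(0,0,255))
    for i in range(0,h,10): cv2.putText(b,str(y+i),(8,i*f+4),0,.33,(0,0,255));cv2.line(b,(0,i*f),(6,i*f),(0,0,255))
    cv2.imwrite(f"pics/{tag}.png",b)
E
python3 - <<'E'
from h import *
from workcell import bot
o=bot.get_obs();print(o["ee_pos"],o["tcp_rot"],o["wrist_force"])
shot("scene","a1",(200,120,80,90),7)
E
```

```text
[ 0.52139436 -0.1733431   0.121263  ] [1.79989438e+02 4.69148280e-03 9.52159654e+01] [0.43190911 0.60963037 0.98674774]
```

View pics/a1.png

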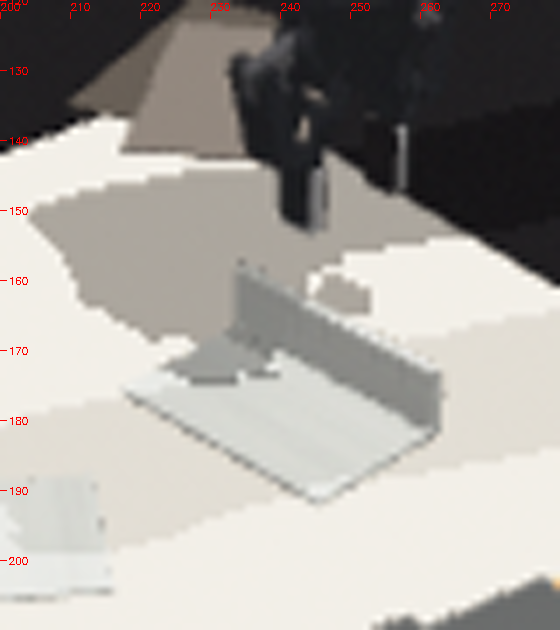

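The scene view shows the open jaws above the upstand, which runs from px 234,158 to 262,174, and straddling it. I'll go down.

Call:
servo_tool:
  motion:
    - [[0, -2, 35, 0, 0, 0], [0, 0, 35, 0, 0, 0], [0, 0, 15, 0, 0, 0], [0, 0, 8, 0, 0, 0], [0, 0, 0, 0, 0, 0]]

```text
time: 4.35
ee_pos: [0.5198, -0.1737, 0.0281]
tcp_rot: [180.0, 0.0, 95.2]
wrist_force: [0.8, -0.6, -0.0]
opening: 0.05
```

Call:
servo_tool:
  motion:
    - [[0, 0, 0, 0, 0, 0], [0, 0, 0, 0, 0, 0], [0, 0, 0, 0, 0, 0], [0, 0, 0, 0, 0, 0], [0, 0, 0, 0, 0, 0]]
  gripper: 0
  newtons: 60

```text
time: 4.85
ee_pos: [0.5201, -0.1738, 0.0286]
tcp_rot: [179.9, 0.0, 95.2]
wrist_force: [0.8, 1.0, 6.1]
opening: 0.0073
```

Call:
servo_tool:
  motion:
    - [[0, 0, 0, 0, 0, 0], [0, 0, 0, 0, 0, 0], [0, 0, 0, 0, 0, 0]]

```text
time: 5.15
ee_pos: [0.5202, -0.1738, 0.0287]
tcp_rot: [179.9, 0.0, 95.2]
wrist_force: [0.0, 0.2, 6.6]
opening: 0.0071
```

Call:
servo_tool:
  motion:
    - [[0, 0, -10, 0, 0, 0], [0, 0, -20, 0, 0, 0], [0, 0, -25, 0, 0, 0], [0, 0, -17, 0, 0, 0], [0, 0, -5, 0, 0, 0]]

```text
time: 5.65
ee_pos: [0.5201, -0.1738, 0.1068]
tcp_rot: [179.8, 0.1, 95.2]
wrist_force: [0.4, -0.5, -2.5]
opening: 0.0071
```

Call:
servo_tool:
  motion:
    - [[15, -1, 0, 0, 0, 0], [30, -2, 0, 0, 0, 0], [40, -3, 0, 0, 0, 0], [40, -3, 0, 0, 0, 0], [40, -3, 0, 0, 0, 0]]

```text
time: 6.15
ee_pos: [0.4909, -0.0083, 0.103]
tcp_rot: [-179.9, -0.0, 95.2]
wrist_force: [0.5, 0.0, -1.2]
opening: 0.0073
```

Call:
servo_tool:
  motion:
    - [[40, -3, 0, 0, 0, 0], [40, -3, 0, 0, 0, 0], [40, -3, 0, 0, 0, 0], [35, -3, 0, 0, 0, 0], [18, -2, 0, 0, 0, 0]]

```text
time: 6.65
ee_pos: [0.4609, 0.1634, 0.1031]
tcp_rot: [-179.9, -0.0, 95.3]
wrist_force: [0.2, 0.2, -1.8]
opening: 0.0072
```

Call:
servo_tool:
  motion:
    - [[8, 0, 0, 0, 0, 0.05], [0, 0, 0, 0, 0, 0.09], [0, 0, 0, 0, 0, 0.05], [0, 0, 0, 0, 0, 0], [0, 0, 0, 0, 0, 0]]

```text
time: 7.15
ee_pos: [0.4612, 0.1688, 0.1035]
tcp_rot: [-179.9, 0.0, 84.4]
wrist_force: [-0.9, 0.3, -1.5]
opening: 0.007
```

Run:
```python
from h import *
from workcell import bot
o=bot.get_obs();print(o["ee_pos"],o["tcp_rot"],o["wrist_force"],o["torque"],o["opening"])
shot("scene","b1",(230,140,145,140),5)
shot("top","b2",(140,155,120,115),6)
```

```text
[0.461239   0.16884469 0.10353147] [-1.79929603e+02  2.68891753e-02  8.44319809e+01] [-0.89201115  0.28061655 -1.53685081] [0.00955259 0.03588326 0.01968751] 0.006994595054216651
```

View pics/b1.png

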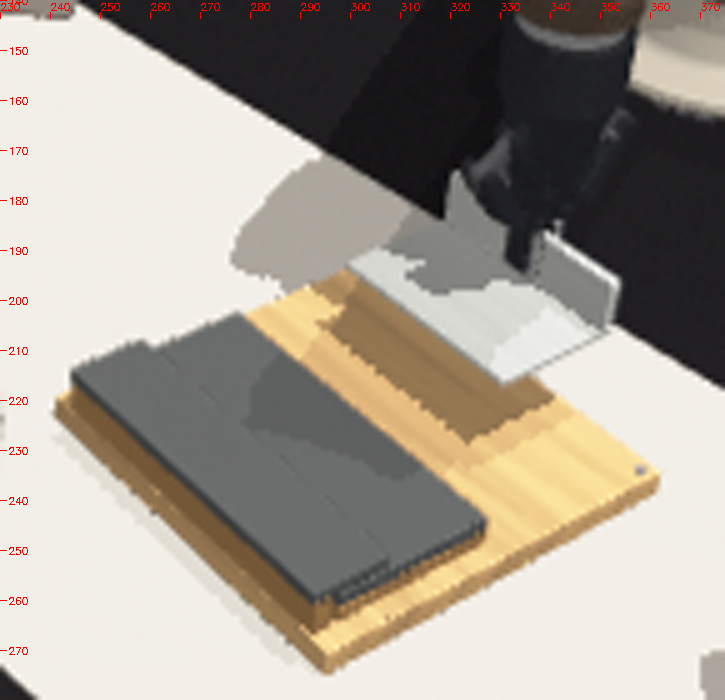

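View pics/b2.png

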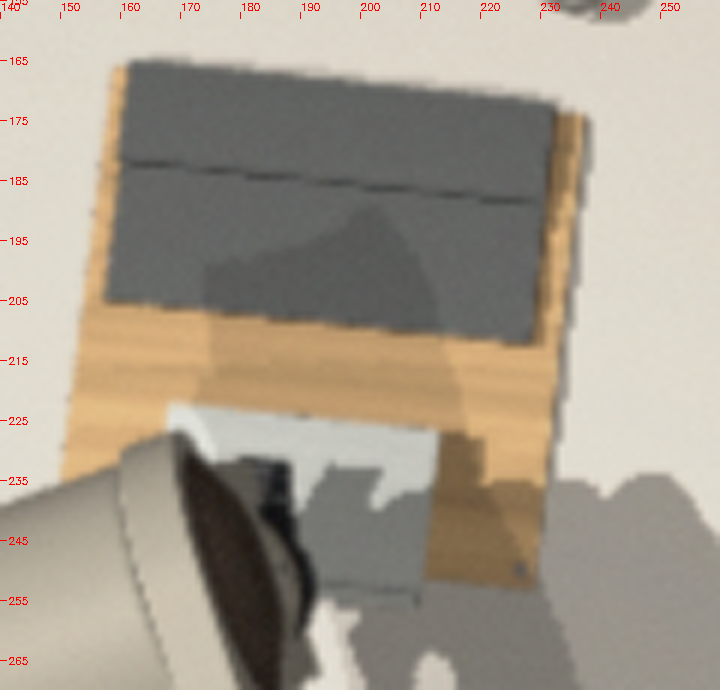

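```bash
cat >> h.py <<'E'
from scipy.spatial.transform import Rotation as Ro
def fit6(obs,p0,bias=None,reg=None):
    # p: x,y,z (m), yaw,pitch,roll deg
    def W(p,X): return Ro.from_euler("ZYX",p[3:],degrees=True).apply(np.asarray(X,float)/1000)+p[:3]
    def pr(p): return np.concatenate([(proj(n,W(p,[o[0] for o in L]))-np.array([o[1] for o in L])).ravel() for n,L in obs.items()])
    def r(p):
        q=pr(p)
        return q if reg is None else np.concatenate([q,(p-np.array(p0))/np.array(reg)])
    s=least_squares(r,p0,x_scale=[.01,.01,.01,1,1,1]);return s.x,pr(s.x).reshape(-1,2)
E
python3 - <<'E'
from h import *
F={"scene":[((45,70,0),(330.7,216.7)),((45,-70,2),(298.5,193)),((-45,70,0),(351.5,206)),((-37,70,40),(352.5,196.5)),((-37,-70,40),(320.5,174))],
"top":[((45,70,4),(167,222.5)),((45,-70,4),(211.7,227)),((-45,-70,40),(208.5,256))]}
for reg in [None,[1,1,.003,5,5,3]]:
    p,r=fit6(F,[.502,.165,.0765,-5.5,0,0],reg=reg);print(p.round(4),r.round(1).tolist())
E
```

```text
[ 0.5004  0.1612  0.0751 -5.005  -0.0472 -0.183 ] [[0.2, 0.2], [0.7, -0.4], [0.9, 0.1], [0.3, -0.1], [-0.6, 0.3], [0.5, -0.4], [0.9, -0.7], [-0.0, 0.2]]
[ 0.5006  0.1613  0.0755 -5.0861 -0.016  -0.1424] [[0.2, 0.2], [0.7, -0.5], [0.9, 0.1], [0.3, -0.2], [-0.5, 0.2], [0.4, -0.5], [0.9, -0.8], [-0.1, 0.1]]
```

The fit shows the held flashing level, underside at z ≈ 75 mm, about 0.5° off the board's yaw and 4 mm off in y. I'll lower it in front of the pocket and look again.

Call:
servo_tool:
  motion:
    - [[4, 0, 15, 0, 0, 0.005], [0, 0, 20, 0, 0, 0], [0, 0, 12, 0, 0, 0], [0, 0, 6, 0, 0, 0], [0, 0, 0, 0, 0, 0]]

```text
time: 7.75
ee_pos: [0.4618, 0.1725, 0.0502]
tcp_rot: [-179.9, 0.0, 84.0]
wrist_force: [0.2, -0.1, -1.8]
opening: 0.0069
```

Run:
```python
from h import *
from workcell import bot
o=bot.get_obs();print(o["ee_pos"],o["tcp_rot"],o["wrist_force"],o["torque"],o["opening"])
shot("scene","c1",(235,170,130,110),6)
shot("top","c2",(140,155,120,115),6)
```

```text
[0.46179938 0.17246478 0.0501757 ] [-1.79906951e+02  4.48943415e-02  8.40397722e+01] [ 0.15684418 -0.10427297 -1.76595027] [0.05170622 0.07760016 0.05530608] 0.006882396049589493
```

View pics/c1.png

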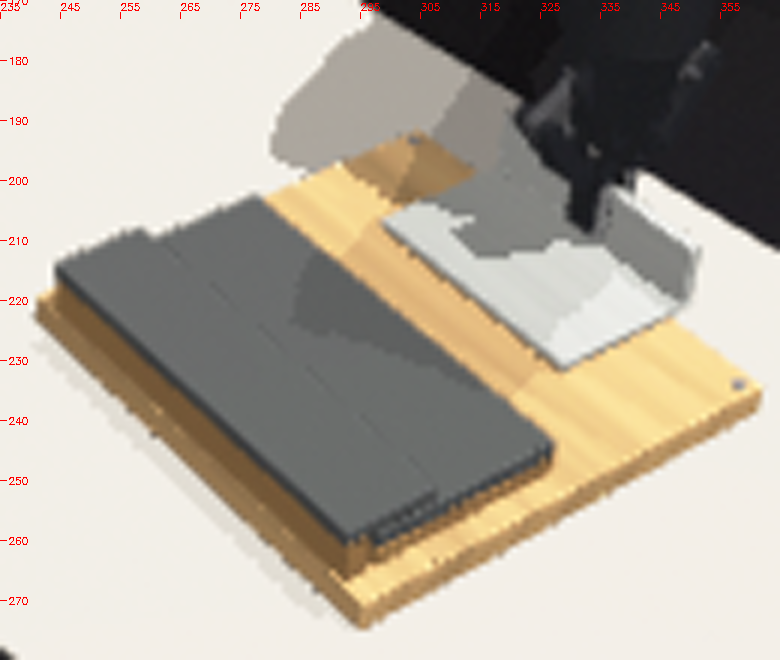

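View pics/c2.png

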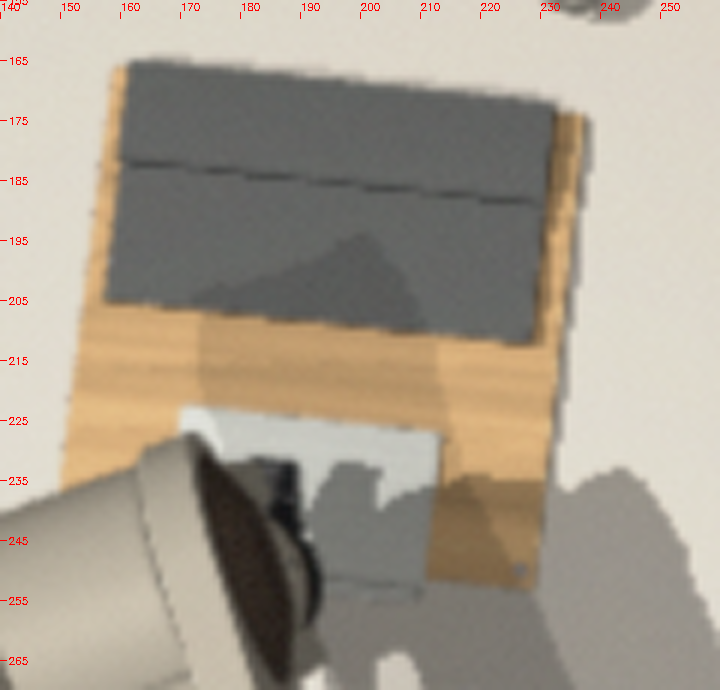

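Run:
```python
from h import *
B={"top":[((-130,-130,18),(229,252.8)),((0,115,38),(157.3,205.3)),((0,-115,38),(228.5,212.3))],
"scene":[((-130,130,18),(361.3,235)),((-130,-130,18),(303.5,192)),((130,130,18),(294.5,271)),((0,115,38),(327,244)),((0,-115,38),(277.7,202.5))]}
F={"scene":[((45,70,0),(329,232)),((45,-70,2),(298.5,207.3)),((-45,70,0),(349.5,222)),((-37,70,40),(350.5,212))],
"top":[((45,70,4),(170,223)),((45,-70,4),(211.8,227)),((-45,-70,40),(209.5,254.5))]}
reg=[1,1,.0005,5,.3,.3]
P={}
for ks in [("top","scene"),("top",),("scene",)]:
    b,rb=fit6({k:B[k] for k in ks},[.598,.155,0,-5.5,0,0],reg=reg)
    f,rf=fit6({k:F[k] for k in ks},[.502,.165,.0215,-5.5,0,0],reg=reg)
    d=Ro.from_euler("Z",-b[3],degrees=True).apply(f[:3]-b[:3])
    print(ks,b.round(4),f.round(4),"rel mm",(d*1000).round(1),"dyaw",(f[3]-b[3]).round(2)); print(rb.round(1).tolist(),rf.round(1).tolist())
```

```text
('top', 'scene') [ 5.9910e-01  1.5590e-01 -3.0000e-04 -5.7542e+00 -8.1200e-02 -3.6300e-02] [ 0.5022  0.1654  0.0213 -5.3462 -0.0121 -0.0386] rel mm [-97.4  -0.2  21.6] dyaw 0.41
[[-0.3, -0.2], [-0.4, -1.4], [-0.2, -0.8], [0.5, -0.7], [0.8, -0.9], [0.2, -0.5], [0.3, -0.8], [-0.6, -0.8]] [[-0.5, -1.0], [0.9, -0.7], [-0.9, 0.4], [0.1, -0.2], [-0.2, -0.3], [0.8, -1.2], [0.0, -0.4]]
('top',) [ 5.9620e-01  1.5530e-01 -0.0000e+00 -5.2728e+00 -3.7000e-03 -5.0000e-04] [ 5.0030e-01  1.6460e-01  2.1500e-02 -4.1437e+00  1.1100e-02 -8.0000e-04] rel mm [-96.4   0.5  21.5] dyaw 1.13
[[0.3, 0.4], [-0.3, -0.2], [0.0, -0.2]] [[-0.7, 0.0], [0.9, -0.6], [-0.3, 0.6]]
('scene',) [ 0.6021  0.1577 -0.     -5.7225 -0.0552  0.0242] [ 5.0430e-01  1.6680e-01  2.1500e-02 -5.9678e+00 -1.8300e-02 -2.3000e-03] rel mm [-98.2  -0.6  21.5] dyaw -0.25
[[0.4, -0.1], [0.6, -0.3], [-0.1, 0.4], [0.0, -0.1], [-1.0, -0.2]] [[-0.3, 0.3], [-0.2, -0.0], [0.7, -0.6], [-0.1, 0.2]]
```

Call:
servo_tool:
  motion:
    - [[0, 5, 1, 0, 0, 0], [0, 12, 0, 0, 0, 0], [0, 12, 0, 0, 0, 0], [0, 8, 0, 0, 0, 0], [0, 3, 0, 0, 0, 0]]

```text
time: 8.35
ee_pos: [0.5033, 0.1683, 0.0502]
tcp_rot: [180.0, 0.0, 84.0]
wrist_force: [0.5, 0.3, -2.2]
opening: 0.0072
```

Run:
```python
from h import *
from workcell import bot
o=bot.get_obs();print(o["ee_pos"],o["tcp_rot"],o["wrist_force"],o["torque"],o["opening"])
shot("scene","d1",(235,170,130,110),6)
```

```text
[0.50333386 0.16830458 0.05017921] [1.79996861e+02 1.52101455e-03 8.40048326e+01] [ 0.51671096  0.26424786 -2.20029197] [0.02240164 0.09114018 0.02293154] 0.007224243478928238
```

View pics/d1.png

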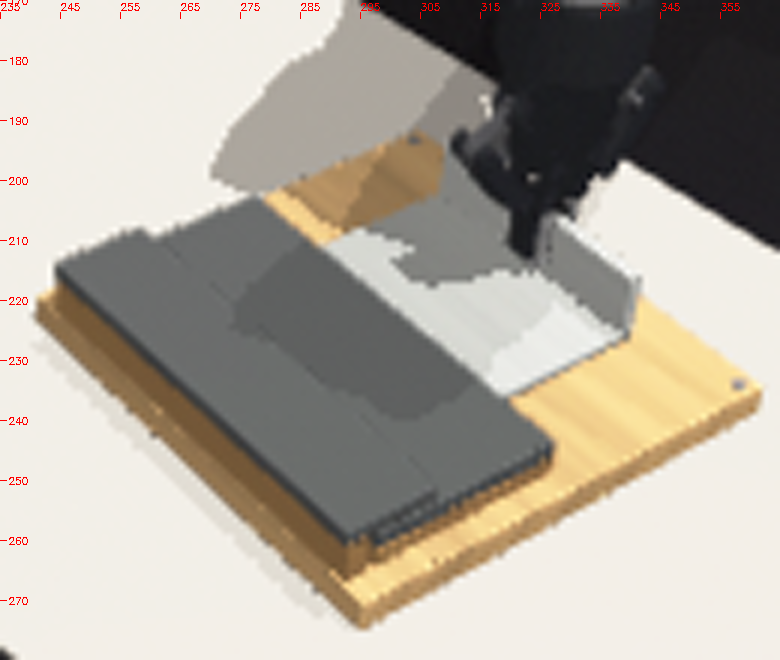

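Call:
servo_tool:
  motion:
    - [[0, 0, 1, 0, 0, 0], [0, 5, 0, 0, 0, 0], [0, 6, 0, 0, 0, 0], [0, 5, 0, 0, 0, 0], [0, 0, 0, 0, 0, 0]]

```text
time: 8.9
ee_pos: [0.5187, 0.1668, 0.0493]
tcp_rot: [180.0, -0.0, 84.0]
wrist_force: [-0.7, 0.3, -2.3]
opening: 0.0073
```

Call:
servo_tool:
  motion:
    - [[0, 5, 0, 0, 0, 0], [0, 6, 0, 0, 0, 0], [0, 5, 0, 0, 0, 0], [0, 0, 0, 0, 0, 0], [0, 0, 0, 0, 0, 0]]

```text
time: 9.4
ee_pos: [0.534, 0.1651, 0.0492]
tcp_rot: [-180.0, 0.0, 84.0]
wrist_force: [-0.5, 0.1, -1.6]
opening: 0.007
```

Run:
```python
from h import *
from workcell import bot
o=bot.get_obs();print(o["ee_pos"],o["tcp_rot"],o["wrist_force"],o["torque"],o["opening"])
shot("scene","e1",(235,170,130,110),6)
shot("top","e2",(140,155,120,115),6)
```

```text
[0.53400517 0.1651232  0.04916016] [-1.79981783e+02  6.88814709e-03  8.40304871e+01] [-0.54030694  0.10257655 -1.55847234] [-0.02802396  0.0554514  -0.05474718] 0.006974761924828362
```

View pics/e1.png

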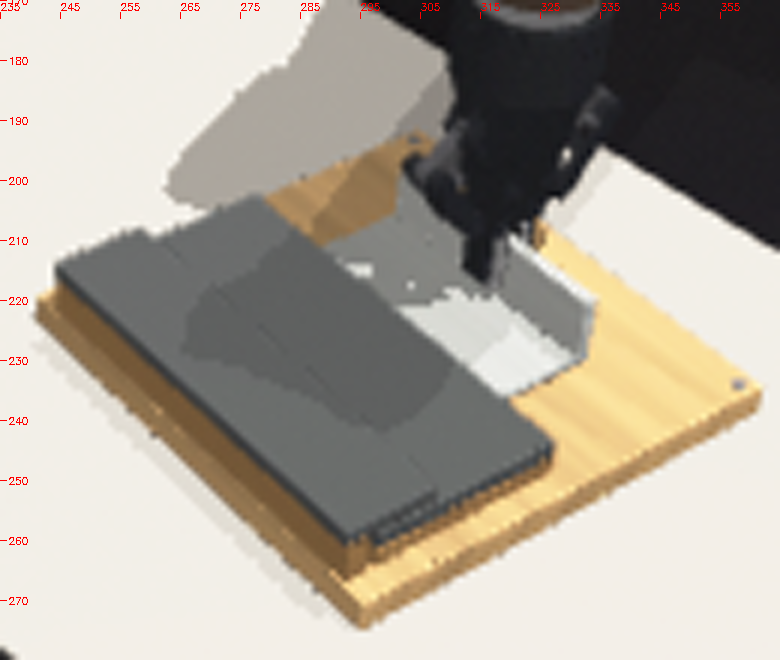

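View pics/e2.png

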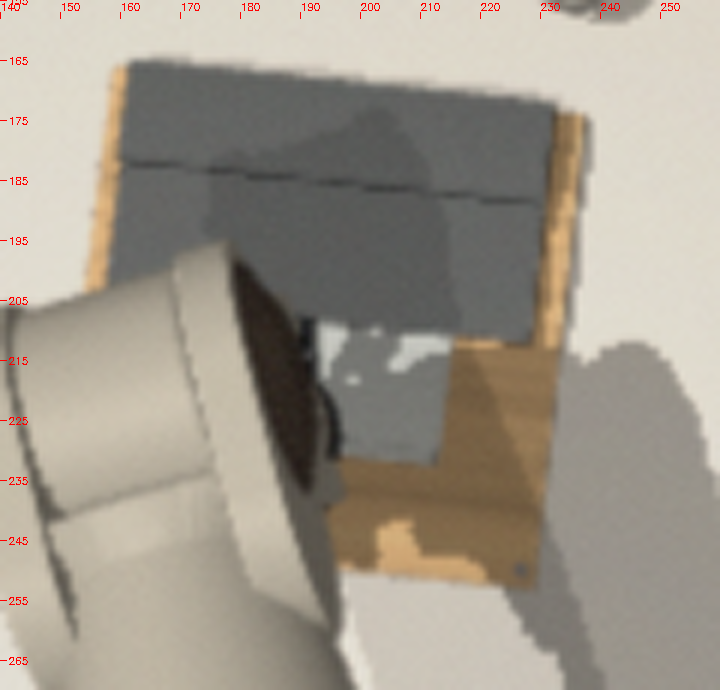

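The blade is in the pocket, the tile's edges are unchanged and there's no contact force. About 14 mm remain.

Call:
servo_tool:
  motion:
    - [[0, 3, 0, 0, 0, 0], [0, 5, 0, 0, 0, 0], [0, 4, 0, 0, 0, 0], [0, 2, 0, 0, 0, 0], [0, 0, 0, 0, 0, 0]]

```text
time: 10.0
ee_pos: [0.5482, 0.1637, 0.0492]
tcp_rot: [-180.0, 0.0, 84.0]
wrist_force: [-0.1, -0.0, -1.3]
opening: 0.0073
```

Call:
servo_tool:
  motion:
    - [[0, 0, 0, 0, 0, 0], [0, 0, 0, 0, 0, 0]]

```text
time: 10.2
ee_pos: [0.5478, 0.1637, 0.0492]
tcp_rot: [-180.0, 0.0, 84.0]
wrist_force: [-0.0, -0.4, -2.0]
opening: 0.0071
```

Run:
```python
from h import *
from workcell import bot
o=bot.get_obs();print(o["ee_pos"],o["tcp_rot"],o["wrist_force"],o["torque"],o["opening"])
shot("scene","f1",(260,185,80,75),9)
shot("top","f2",(180,195,65,60),9)
```

```text
[0.54778729 0.16371068 0.04922535] [-1.79989478e+02  4.50546699e-03  8.40410281e+01] [-0.04767218 -0.37686446 -1.96572209] [-0.02928273  0.06879378  0.00095358] 0.007131995741702992
```

View pics/f1.png

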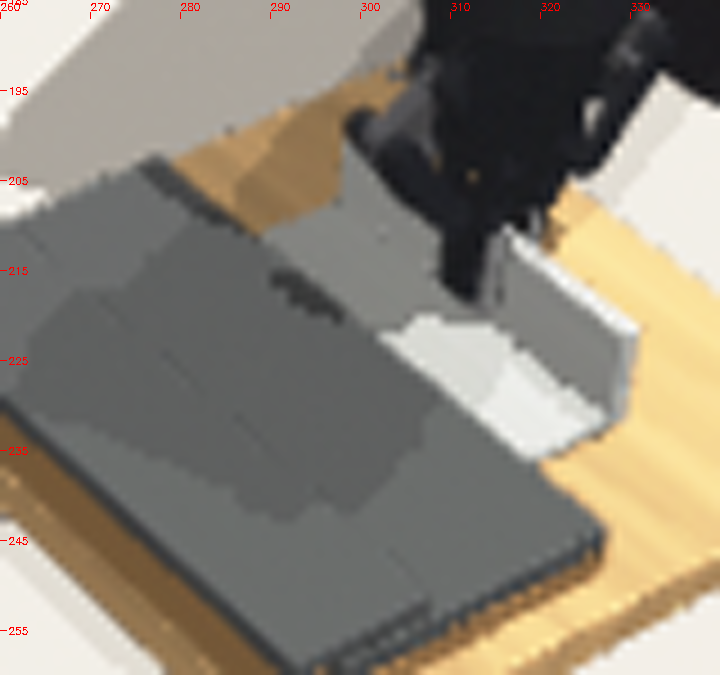

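View pics/f2.png

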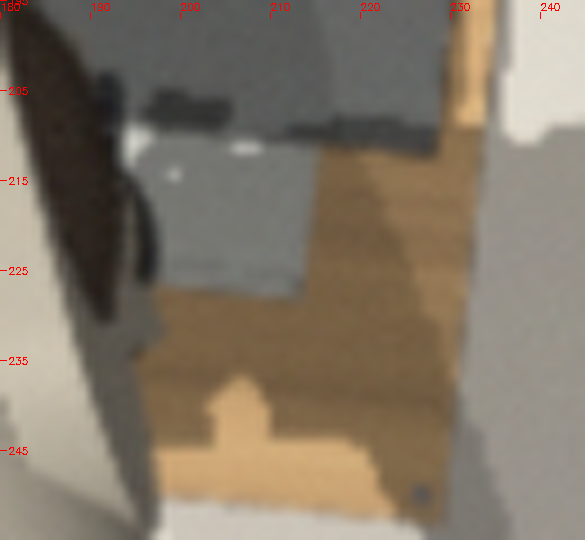

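Run:
```python
from h import *
def back(n,u,z):
    c=C[n];d=c["R"].T@np.array([(u[0]-c["c"][0])/c["f"],(u[1]-c["c"][1])/c["f"],1]);o=-c["R"].T@c["t"]
    return o+d*(z-o[2])/d[2]
bt=(np.array([.5962,.1553,0]),-5.4);bs=(np.array([.6021,.1577,0]),-5.72);
for n,b,u,z,off in [("top",bt,(212.8,228),.0605,(-45,-70)),("scene",bs,(330.5,221.5),.0605,(-45,70)),("scene",bs,(328.7,231.3),.0205,(-45,70))]:
    X=back(n,u,z);d=Ro.from_euler("Z",-b[1],degrees=True).apply(X-b[0])*1000
    print(n,X.round(4),"origin rel",(d[:2]-off).round(1))
```

```text
top [0.5342 0.0884 0.0605] origin rel [-10.4  -2.5]
scene [0.5535 0.2297 0.0605] origin rel [-10.5  -3.2]
scene [0.552  0.2282 0.0205] origin rel [-11.9  -4.8]
```

Three estimates put the origin 10.4 to 12 mm short of the tile edge (target 10). I'll nudge it 0.5 mm and lower gently to contact.

Call:
servo_tool:
  motion:
    - [[0, 0.5, 0.5, 0, 0, 0], [0, 0, 0.5, 0, 0, 0], [0, 0, 0.5, 0, 0, 0], [0, 0, 0, 0, 0, 0], [0, 0, 0, 0, 0, 0]]

```text
time: 10.8
ee_pos: [0.5484, 0.1637, 0.0478]
tcp_rot: [-180.0, 0.0, 84.0]
wrist_force: [0.4, -0.1, -1.4]
opening: 0.0074
```

Call:
servo_tool:
  motion:
    - [[0, 0, 0.5, 0, 0, 0], [0, 0, 0, 0, 0, 0], [0, 0, 0, 0, 0, 0]]

```text
time: 11.1
ee_pos: [0.5484, 0.1637, 0.0473]
tcp_rot: [180.0, 0.0, 84.0]
wrist_force: [-0.9, -0.7, -1.5]
opening: 0.0071
```

Call:
servo_tool:
  motion:
    - [[0, 0, 0.5, 0, 0, 0], [0, 0, 0, 0, 0, 0], [0, 0, 0, 0, 0, 0]]

```text
time: 11.4
ee_pos: [0.5484, 0.1637, 0.0468]
tcp_rot: [180.0, -0.0, 84.0]
wrist_force: [-0.2, 0.1, -2.1]
opening: 0.007
```

Call:
servo_tool:
  motion:
    - [[0, 0, 0.4, 0, 0, 0], [0, 0, 0, 0, 0, 0], [0, 0, 0, 0, 0, 0]]

```text
time: 11.7
ee_pos: [0.5484, 0.1637, 0.0466]
tcp_rot: [180.0, -0.0, 84.0]
wrist_force: [-0.8, 0.4, 3.0]
opening: 0.0069
```

Call:
servo_tool:
  motion:
    - [[0, 0, 0.3, 0, 0, 0], [0, 0, 0, 0, 0, 0], [0, 0, 0, 0, 0, 0]]

```text
time: 12.0
ee_pos: [0.5485, 0.1637, 0.0467]
tcp_rot: [180.0, -0.0, 84.0]
wrist_force: [-2.9, -0.4, 5.5]
opening: 0.0069
```

Call:
servo_tool:
  motion:
    - [[0, 0, 0.3, 0, 0, 0], [0, 0, 0, 0, 0, 0], [0, 0, 0, 0, 0, 0]]

```text
time: 12.3
ee_pos: [0.5484, 0.1637, 0.0466]
tcp_rot: [180.0, -0.0, 84.0]
wrist_force: [-3.8, -0.8, 7.4]
opening: 0.0072
```

Call:
servo_tool:
  motion:
    - [[0, -0.2, 0.3, 0, 0, 0], [0, 0, 0, 0, 0, 0], [0, 0, 0, 0, 0, 0], [0, 0, 0, 0, 0, 0]]

```text
time: 12.7
ee_pos: [0.5484, 0.1637, 0.0466]
tcp_rot: [179.9, -0.0, 84.0]
wrist_force: [-4.0, -1.5, 9.4]
opening: 0.0069
```

Run:
```python
from h import *
from workcell import bot
shot("scene","g1",(235,185,110,90),7)
o=bot.get_obs();print(o["time"],o["ee_pos"],o["tcp_rot"],o["wrist_force"],o["torque"])
shot("top","g2",(140,155,110,105),7)
o=bot.get_obs();print(o["time"],o["ee_pos"],o["tcp_rot"],o["wrist_force"],o["torque"])
```

```text
12.75 [0.54844458 0.16369731 0.04663186] [ 1.79939620e+02 -1.58670373e-02  8.40381773e+01] [-3.42887696 -1.37051567  9.38346965] [-0.32991729  0.78866578  0.00916894]
12.8 [0.5484417  0.16372257 0.04663272] [ 1.79940526e+02 -1.78939605e-02  8.40384820e+01] [-3.42280531 -1.71136539  8.92637801] [-0.33573412  0.90233929  0.01444408]
```

View pics/g1.png

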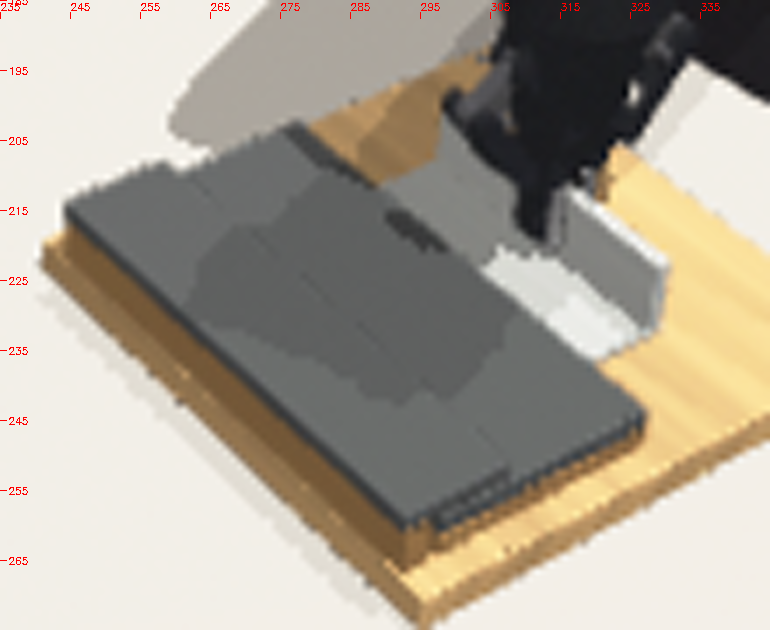

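View pics/g2.png

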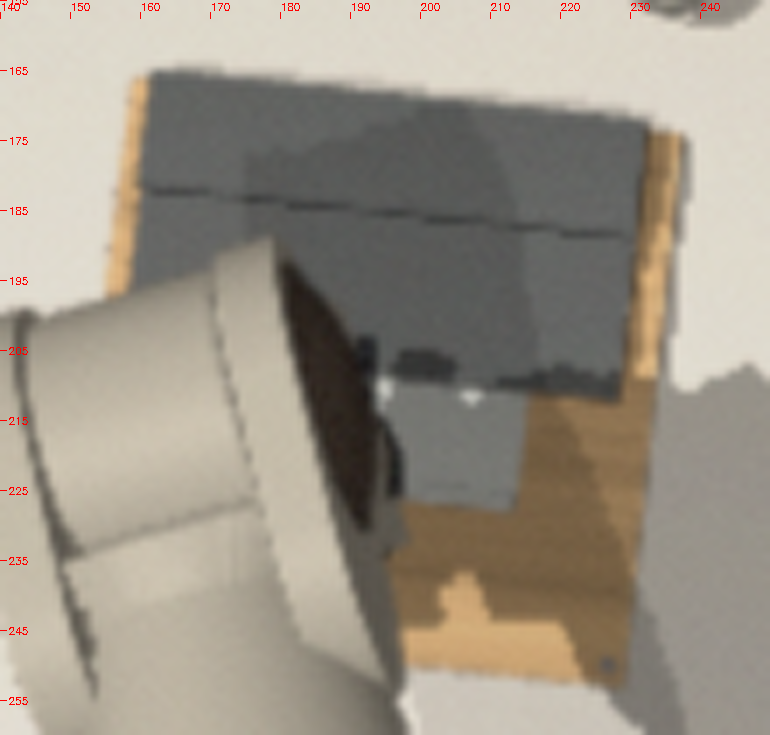

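Call:
servo_tool:
  motion:
    - [[0, 0, 0.1, 0, 0, 0], [0, 0, 0, 0, 0, 0], [0, 0, 0, 0, 0, 0], [0, 0, 0, 0, 0, 0], [0, 0, 0, 0, 0, 0]]

```text
time: 13.3
ee_pos: [0.5484, 0.1637, 0.0466]
tcp_rot: [179.9, -0.0, 84.0]
wrist_force: [-3.2, -1.4, 9.5]
opening: 0.007
```

Call:
servo_tool:
  motion:
    - [[0, 0, 0, 0, 0, 0], [0, 0, 0, 0, 0, 0], [0, 0, 0, 0, 0, 0], [0, 0, 0, 0, 0, 0], [0, 0, 0, 0, 0, 0]]

```text
time: 13.8
ee_pos: [0.5485, 0.1637, 0.0466]
tcp_rot: [179.9, -0.0, 84.0]
wrist_force: [-5.0, -1.0, 9.9]
opening: 0.007
```

The push is steady at about 9.7 N, the tile hasn't moved and the grip holds. I'm handing in.

```bash
python3 -c "
from workcell import bot
print(bot.job_done()); print(bot.get_obs()['wrist_force'])"
```

```text
the job is handed in; nothing more can be done
None
the job is handed in; nothing more can be done
```

I gripped the larger flashing by its upstand and slid it level under the loose tile. I then pressed it onto the board and handed the job in at 13.8 s, still gripping and pressing.

- **Cover:** before a last 0.5 mm nudge, three camera estimates put the flashing's origin 10.4, 10.5 and 11.9 mm short of the tile's front edge. The arm's travel gave about 10.9 mm. After the nudge that is roughly 3.4–3.5 cm covered. The cameras disagree by 1–2 mm, and yaw against the board is within about 0.5°.
- **Tile:** it looks unmoved in both final pictures. I saw no contact force while sliding in.
- **Push:** the last readings were 9.5 and 9.9 N downward with the grip holding. A side force of 3–5 N remained along x, which I did not fully relieve.
- **Other things:** I kept clear of the bowl, bottle and cup. I did not re-check them in the final pictures, which show only the board area.

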